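Swap the blender jug for the coffee grinding cup and hold it on the run switch

TASK

Lift the steel jug off the white blender base by its handle, keeping it upright, and stand it wholly on the round cork mat, let go. Then take the coffee grinding cup from its wooden stand by the orange bar, turn it until the fins under it mesh with the cross slots of the yellow drive hub in the base, slide it fully home until its underside is flush on the base, and finish while still gripping it and pressing it firmly down against the springy switch pin. Leave everything else on the counter where it stands.

Things in the scene. Friction and masses are not known exactly. Their poses are not given: they have to be found in the camera images.
- base: White round blender motor base, fixed to the counter, 150 mm across at the foot. Origin at the centre of its underside, z up. Its flat top, on which the jug and later the cup sit, is 80 mm above the counter; a thin steel rim of 56 mm outer and 51 mm inner radius stands 5 mm above that top. In the middle of the top is a round opening of 26 mm radius holding the yellow drive hub.
- hub: Yellow drive hub in the base's middle, 36 mm square, top 1 mm below the base's flat top. Origin on its axis at counter level, z up. Two slots along its x and y cross at the centre, 8 mm wide (11 mm at the rounded mouth), 24 mm deep. It turns about z with stiff friction (0.15 N m), stays where left and starts at any angle; a quarter turn looks and works the same.
- pin_tip (a point): Tip of the red run-switch pin, 7 mm across, at the crossing of the hub's slots, at first 15 mm below the base's flat top (65 mm above the counter). It yields downward against a spring: 4 N to start, 8 N when the cup is fully home (5 mm down), so a cup let go rises again.
- jug: Open stainless blender jug, 86 mm across at the bottom, 100 mm at the rim, 150 mm high, about 0.4 kg, standing on the base at the start. Origin at the centre of its underside, z up. Its black handle is on its -x side.
- jug_handle (a point): Point in the jug's upright handle bar, 78 mm to -x of the jug's axis, 125 mm above its underside; axes as the jug's. The bar is flat-sided, 16 mm thick along y, 18 mm deep along x, from 45 to 140 mm above the underside; 16 mm thick, 12 mm high arms join it to the jug at its top and bottom. Pinch it from above across the 16 mm.
- mat: Round cork mat, fixed, 160 mm across and 8 mm thick. Origin at the centre of its underside on the counter.
- stand: Wooden storage stand of the cup, fixed, 90 x 90 mm and 35 mm high, with a hole of 45 mm diameter in the middle. Origin at the centre of its underside.
- cup: Closed coffee grinding cup, about 0.22 kg, in the stand, its fins in the hole. Origin at the centre of its flat underside (35 mm above the counter in the stand), z up. Grey body of 60 mm diameter, black lid of 62 mm from 45 to 52 mm; on it an orange bar grip, 52 mm long along the cup's x, 16 mm thick along y, from 52 to 87 mm above the origin.
- cup_fins (a point): Centre of the lower edge of the two crossed black fins under the cup, 20 mm below the cup's underside; axes as the cup's. The fins lie along x and y, each 30 mm long over all, 5 mm thick, 20 mm deep, lower edge rounded; they fit the hub's slots when the cup's x is along the hub's x or y.
- bowl: White ceramic bowl, 150 mm across, 65 mm high; bystander. Origin at the centre of its underside.
- colander: Red plastic colander, 200 mm across, 85 mm high; bystander. Origin at the centre of its underside.
- tostonera: Shut wooden tostonera of two boards, 200 x 95 x 39 mm, plus an 85 mm long handle to its -x ending 185 mm from the origin; bystander. Origin at the centre of the boards' underside.
- spoon: Stainless slotted spoon lying along its x, 280 mm long (from -156 mm to the head's end at 126 mm), 12 mm high; bystander. Origin on its handle, at the counter.
- tin: Yellow coffee tin, 76 mm across, 110 mm high; bystander. Origin at the centre of its underside.
- sugar: Glass jar with red cap, 72 mm across, 100 mm high; bystander. Origin at the centre of its underside.
Not all that is in view belongs to the job. Several things look just like the mat: the one meant starts farthest to the robot's right.

How it is judged:
By the outcome, as a careful person would: the job done as asked, in the order asked, and still so for the second after the job is handed in, while the arm keeps its last pose, push and grip.
It also fails if it takes over 58 s, if anything falls off the work surface, if the arm or the gripper's body presses on something with over 40 N, if the wrist force passes 120 N, or if a joint passes its speed limit or range.

ROBOT

A 6-joint arm with a two-finger parallel gripper is mounted at the origin on the work surface. World frame = base frame: x ahead of the robot, y to its left, z up, the work surface at z = 0. Lengths are in m, angles in degrees, forces in N, time in s.
With the tool pointing down it reaches from about 0.25 to 0.725 m from the base axis. Payload 9.7 kg.
Tool frame: the origin (TCP) lies midway between the tips of the shut fingers; the grasp point (between the pads) lies 19 mm behind it (bot.hold_point_z is the distance from the TCP to the grasp point, in m); z points along the fingers, y is the line along which they close (so a half turn about z gives the same grasp; the last joint's range is limited). The gripper opens to 85 mm and grips with 20 to 120 N. Pads are 22 mm wide; open, the fingers measure 114 mm over their backs; the gripper's body (76 mm by 85 mm) begins 54 mm behind the grasp point. The pads swing forward as they close: fully open they stand 13 mm farther back than shut.
Start: joints at [-65.89, 4.979, 10.078, 95.1, 0, 90], TCP at [0.225, -0.502, 0.231] pointing down, gripper open.
Joint ranges: [-179.16, 179.16], [-48.56, 103.87], [-65.8, 70.77], [-126.05, 130.52], [-82.76, 87.17], [-180, 180]. Speed limits (degrees/s): [127.2, 127.2, 147.25, 180, 180, 180].

INTERFACE

Orientations are given as [roll, pitch, yaw] about the fixed x, y, z axes, in that order (R = Rz(yaw) Ry(pitch) Rx(roll)).
In Python, from workcell import bot gives the robot as it stands.
- The arm moves only by the tool play_rows, never from a script. Its argument "steps" is a list that holds one entry, the list of rows, each a list of 4 numbers: the shift along the tool's x, y, z in m, then the turn about the tool's z in rad. In form: [[[tx, ty, tz, yaw], ...]]. A call has exactly 5 rows; each row shifts and turns the commanded pose from where the row before left it, along the tool's axes as they then stand; what a row does not reach is not made up. A row lasts 1/12 s, in which the tool goes at most 41.7 mm and 7.16 degrees, less where a joint would pass 70% of its speed; a pose out of reach is approached as far as the arm can. A call is refused whole if a number of a shift passes 0.0417 or a number of a turn 0.125, either way. A call with a gripper value outside its range is refused whole. "gripper" is the finger opening in m, from 0 to 0.0854, set as the call begins (left out, the last holds). The fingers move at their own pace and stop on an object; "squeeze" is the grip in N (left out, the last holds). Time passes only in rows, so rows that do not move let the fingers close, or fill a call up. It gives the time, the measured TCP pose, the force, the opening and the grip force at its end, in the units of the state.
- bot.get_obs(): the state, without advancing time (a new reading comes with each control period).
- bot.camera(name): name is "scene" or "side" or "wrist"; returns a dict with "img" (400x640x3 uint8, blue, green, red), "vfov" (degrees; the focal length in pixels is half the picture's height over the tangent of half this angle, whatever the lens; pixels are square), "cx", "cy" (the principal point, pixels), "xyz" and "attitude" of the camera in the world. Camera axes: x right, y down, z forward; pixel columns grow to the right and rows downward; lengths in m; the calibration is good to about 2 mm. A picture is of the moment at which its call begins. There is no depth.
- bot.job_done(): hands the job in; it is judged then, once.
The state is a dict: "time": time; "q": joint angles; "qd": joint speeds; "joint_efforts": joint torques, N m; "ee_pos": TCP position; "tcp_rot": TCP orientation; "wrist_force": force on the tool from outside, world axes, zero at the start; "torque": the same for the moment, N m; "opening": finger opening in m; "grasp_force": force on a finger pad.
Only numpy, scipy, OpenCV 4.12 (cv2) and the standard library are available. Lean on these libraries where they do the work, as an engineer would, in place of code of your own. Each camera call takes 0.05 s, during which the arm holds its last target. There are 200 camera calls.

## Working session

There is one attempt and no reset: what is moved stays moved. The work goes in short steps, Python scripts to look and compute and a tool call to move; the robot and the scene stay as the last step left them, time stands still between calls to the robot, and variables do not carry over. Pictures are saved under pics/ and viewed, at most 10 in all, crops included, and the job is handed in when it is done.

Besides the shell and the picture viewer there is one more tool, called after "Emit:" as name(argument=value, ...), one argument or row to a line, values as JSON. play_rows: Moves the arm, as the interface text tells. Its arguments: {"type":"object","properties":{"steps":{"type":"array","items":{"type":"array","items":{"type":"array","items":{"type":"number"}}}},"gripper":{"type":"number"},"squeeze":{"type":"number"}},"required":["steps"]}

```bash
ls; mkdir -p pics
cat > h.py <<'E'
import numpy as np, cv2
from scipy.spatial.transform import Rotation as R
from workcell import bot
def cam(n):
    c=bot.camera(n); c['f']=c['img'].shape[0]/2/np.tan(np.radians(c['vfov']/2))
    c['R']=R.from_euler('xyz',c['attitude'],degrees=True).as_matrix(); return c
def ray(c,u,v):
    d=c['R']@np.array([(u-c['cx'])/c['f'],(v-c['cy'])/c['f'],1]); return np.array(c['xyz']),d/np.linalg.norm(d)
def onz(c,u,v,z):
    o,d=ray(c,u,v); return o+d*(z-o[2])/d[2]
def proj(c,p):
    q=c['R'].T@(np.array(p)-c['xyz']); return c['f']*q[:2]/q[2]+[c['cx'],c['cy']]
def tri(c1,p1,c2,p2):
    o1,d1=ray(c1,*p1);o2,d2=ray(c2,*p2)
    t=np.linalg.lstsq(np.c_[d1,-d2],o2-o1,rcond=None)[0]
    a,b=o1+t[0]*d1,o2+t[1]*d2; return (a+b)/2,np.linalg.norm(a-b)
E
python3 - <<'E'
from h import *
print(bot.get_obs(), bot.hold_point_z)
for n in ["scene","side","wrist"]:
    c=cam(n); cv2.imwrite(f"pics/{n}0.png",c['img']); print(n,c['xyz'],c['attitude'],c['vfov'],c['cx'],c['cy'])
    np.save(f"{n}0.npy",{k:c[k] for k in c},allow_pickle=True)
a=[cv2.imread(f"pics/{n}0.png") for n in ["scene","side"]]
E
```

```text
pics
{'time': 0.0, 'q': array([-6.58890514e+01,  5.01024409e+00,  1.00348467e+01,  9.51002527e+01,
       -7.52201254e-04,  9.00029805e+01]), 'qd': array([-0.10588386, -0.00252643, -0.00681442, -0.06127061, -0.10472481,
       -0.13323274]), 'joint_efforts': array([-8.89041730e-04, -5.20394969e+01,  4.64799929e+01,  1.64119672e-02,
       -5.72238790e-07, -1.84013615e-06]), 'ee_pos': array([ 0.22457897, -0.50180447,  0.23059481]), 'tcp_rot': array([-1.79924350e+02,  7.56135832e-04,  2.41079691e+01]), 'wrist_force': array([ 1.07429816,  0.6290909 , -0.00879983]), 'torque': array([-0.0217798 , -0.00375865,  0.0104946 ]), 'grasp_force': 0.0, 'opening': 0.08555924539109332} 0.0187
scene [1.1954677  1.00292189 1.00985028] [-127.0458129    -1.25046677  149.25871468] 47.37136585694798 325.87512215486714 193.40012612917835
side [0.74868972 1.18234946 1.06273078] [-127.46659368   -1.08674418  172.85453838] 49.25227317740032 317.38197953336464 200.7886356572434
wrist [ 0.29686821 -0.4707426   0.37272836] [ 1.62125352e+02 -1.33777224e-02 -6.59348747e+01] 63.13585270657965 318.42086764971674 200.8330452033135
```

View pics/scene0.png

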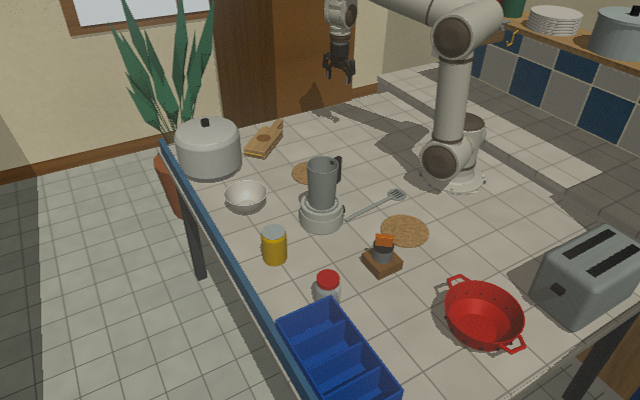

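View pics/side0.png

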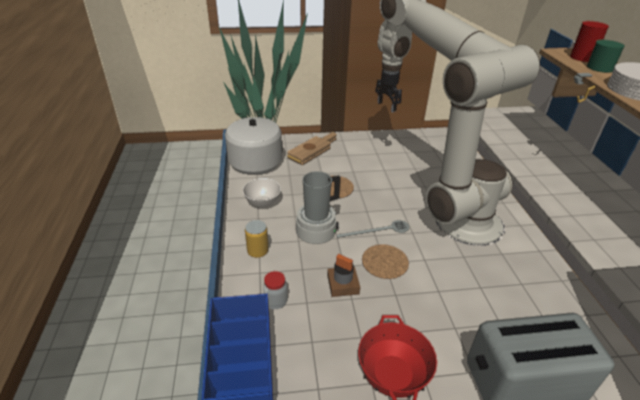

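Two mats look alike: scene (308,173), behind the jug, and scene (405,230). The robot's right is -y, away from the cameras, so (308,173) should be the one. I'll check this by casting rays and viewing an enlarged crop.

Run:
```python
from h import *
from scipy.optimize import least_squares
for n in ["scene","side"]:
    c=np.load(n+"0.npy",allow_pickle=True).item()
    hsv=cv2.cvtColor(c['img'],cv2.COLOR_BGR2HSV); print(n)
    for nm,uv in dict(matA=(300,173) if n=="scene" else (345,184),matB=(405,230) if n=="scene" else (386,262),orange=(384,240) if n=="scene" else (344,263)).items(): print(nm,hsv[uv[1],uv[0]],c['img'][uv[1],uv[0]])
    for nm,uv,z in [("matA",(308,173) if n=="scene" else (341,187),.008),("matB",(405,230) if n=="scene" else (386,262),.008),("base",(321,217) if n=="scene" else (316,232),.05)]: print(nm,onz(c,*uv,z).round(3))
    # cork mask circles
    m=cv2.inRange(hsv,(5,60,90),(20,190,230)); 
    k,lab,st,cen=cv2.connectedComponentsWithStats(m)
    for i in range(1,k):
        if st[i,4]>60:
            print("cork",st[i],cen[i].round(),onz(c,*cen[i],.008).round(3))
    o=cv2.inRange(hsv,(3,190,120),(14,255,255))
    k,lab,st,cen=cv2.connectedComponentsWithStats(o)
    for i in range(1,k):
        if st[i,4]>30: print("orange",st[i],cen[i].round(1))
c=np.load("scene0.npy",allow_pickle=True).item()
cv2.imwrite("pics/crop1.png",cv2.resize(c['img'][145:285,280:440],None,fx=4,fy=4,interpolation=cv2.INTER_CUBIC))
```

```text
scene
matA [ 17 121 139] [ 73 111 139]
matB [ 17 121 133] [ 70 105 133]
orange [ 13 188 140] [ 37  80 140]
matA [ 0.492 -0.273  0.008]
matB [0.372 0.174 0.008]
base [0.607 0.023 0.05 ]
cork [ 59   0  52  37 659] [77. 21.] [ 0.999 -2.719  0.008]
cork [ 273    0   57   57 2374] [300.  24.] [-0.369 -1.948  0.008]
cork [503  10 137  61 804] [565.  38.] [-1.846 -0.845  0.008]
cork [185  13  23   8 120] [196.  16.] [ 0.23  -2.448  0.008]
cork [136  17  41  10 218] [156.  22.] [ 0.517 -2.448  0.008]
cork [349  21   7  39 153] [352.  42.] [-0.496 -1.463  0.008]
cork [111  23  17   8  82] [120.  26.] [ 0.763 -2.452  0.008]
cork [ 243   53  136  107 3949] [303.  97.] [ 0.186 -0.878  0.008]
cork [  29  133  136   43 1659] [ 96. 155.] [ 1.175 -0.8    0.008]
cork [153 154  30  66 532] [168. 183.] [ 0.98  -0.465  0.008]
cork [291 161  17  24 288] [300. 173.] [ 0.518 -0.288  0.008]
cork [ 375  215   54   33 1291] [404. 231.] [0.379 0.177 0.008]
cork [362 250  42  31 487] [385. 265.] [0.523 0.269 0.008]
orange [376 234  17  13 100] [383.8 239.1]
orange [482 283   8  17  41] [485.1 290.5]
orange [486
[... 1024 characters left out ...]
 -2.458  0.008]
cork [ 343   34  106   98 3589] [396.  98.] [-0.015 -1.11   0.008]
cork [ 540   48  100   64 1019] [589.  74.] [-1.403 -1.374  0.008]
cork [577  85  19  18  92] [586.  94.] [-1.181 -1.071  0.008]
cork [280 123  42  12 337] [300. 129.] [ 0.57  -0.784  0.008]
cork [151 128  72  14 619] [193. 134.] [ 1.098 -0.774  0.008]
cork [287 132  49  33 796] [311. 148.] [ 0.537 -0.588  0.008]
cork [339 177  15  21 232] [345. 187.] [ 0.431 -0.262  0.008]
cork [245 228  24  30 425] [256. 244.] [0.801 0.046 0.008]
cork [ 362  244   47   35 1274] [385. 261.] [0.372 0.175 0.008]
cork [335 253  18  18 206] [344. 261.] [0.511 0.161 0.008]
cork [328 267  32  30 429] [344. 284.] [0.529 0.261 0.008]
```

View pics/crop1.png

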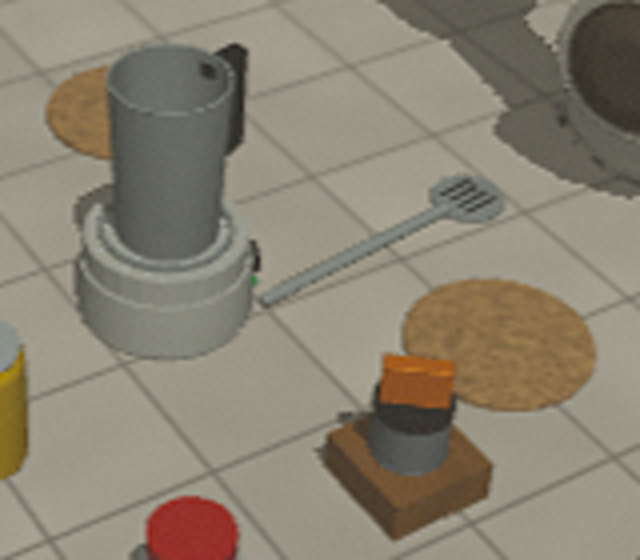

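Mat A, at scene (308,173), lies at y≈-0.27 and mat B at y≈+0.175. The crop confirms the one behind the jug is meant. Next: jug, handle and cup estimates, plus what the wrist image shows.

```bash
cat >> h.py <<'E'
def circfit(P,r=None):
    from scipy.optimize import least_squares
    f=(lambda p:np.hypot(*(P-p[:2]).T)-r) if r else (lambda p:np.hypot(*(P-p[:2]).T)-p[2])
    s=least_squares(f,[*P.mean(0),.07],loss='soft_l1',f_scale=.002); return s.x,np.sqrt(np.mean(f(s.x)**2))
def q2(p): return (280+p[0]/4,145+p[1]/4)
E
python3 - <<'E'
from h import *
c=np.load("scene0.npy",allow_pickle=True).item(); s=np.load("side0.npy",allow_pickle=True).item()
print("rim c",onz(c,*q2((172,78)),.23),"L",onz(c,*q2((109,82)),.23),"R",onz(c,*q2((235,74)),.23))
print("handle top",onz(c,*q2((234,50)),.22),"arm",onz(c,*q2((222,72)),.22))
print("base top c", [onz(c,*q2(p),.085).round(3) for p in [(85,245),(252,245)]])
for cc,u,nm in [(c,(383.8,239.1),'sc'),(s,(344,263),'si')]: print("bar",nm,onz(cc,*u,.105).round(3))
print("bar top ends",onz(c,*q2((383,357)),.122),onz(c,*q2((454,361)),.122))
print("stand top", [onz(c,*q2(p),.035).round(3) for p in [(325,457),(395,510),(492,463)]])
w=np.load("wrist0.npy",allow_pickle=True).item()
hsv=cv2.cvtColor(w['img'],cv2.COLOR_BGR2HSV); m=cv2.inRange(hsv,(10,80,70),(22,170,230))
k,lab,st,cen=cv2.connectedComponentsWithStats(m)
for i in range(1,k):
    if st[i,4]>300: print("w",st[i],onz(w,*cen[i],.008).round(3))
for n,cc in (("sc",c),("si",s)):
    m=cv2.inRange(cv2.cvtColor(cc['img'],cv2.COLOR_BGR2HSV),(13,80,70),(22,170,230))
    if n=="sc": m[:, :288]=0;m[:,312:]=0;m[:155]=0;m[190:]=0
    else: m[:, :335]=0;m[:,360:]=0;m[:170]=0;m[205:]=0
    ct=max(cv2.findContours(m,0,1)[0],key=cv2.contourArea)[:,0]
    P=np.array([onz(cc,*p,.008)[:2] for p in ct])
    edge=ct[:,0]<306 if n=="sc" else ct[:,0]>343
    print(n,circfit(P[edge],.08),edge.sum())
E
```

```text
rim c [ 0.58438145 -0.00871298  0.23      ] L [ 0.62980334 -0.02735285  0.23      ] R [0.53854548 0.01009682 0.23      ]
handle top [ 0.51220977 -0.03277819  0.22      ] arm [ 0.53760486 -0.01002901  0.22      ]
base top c [array([ 0.657, -0.02 ,  0.085]), array([0.538, 0.047, 0.085])]
bar sc [0.531 0.255 0.105]
bar si [0.533 0.262 0.105]
bar top ends [0.55143712 0.24100515 0.122     ] [0.50897044 0.26982542 0.122     ]
stand top [array([0.591, 0.235, 0.035]), array([0.577, 0.305, 0.035]), array([0.486, 0.302, 0.035])]
w [526   0  15  76 363] [ 0.437 -0.645  0.008]
w [ 540    0   40   74 2422] [ 0.45  -0.67   0.008]
sc (array([ 0.47519907, -0.26801715,  0.07      ]), np.float64(0.0060462025337994245)) 38
si (array([ 0.48045785, -0.27353954,  0.07      ]), np.float64(0.0011727433190066815)) 24
```

Emit:
play_rows(
  steps=[
    [[0.02, -0.014, -0.024, 0], [0.023, -0.0155, -0.024, 0], [0.023, -0.0155, -0.024, 0], [0.023, -0.0155, -0.024, 0], [0.023, -0.0155, -0.01, 0]],
  ],
  gripper=0.085,
  squeeze=60,
)

```text
time: 0.57
ee_pos: [0.2963, -0.3859, 0.3402]
tcp_rot: [179.8, -0.0, 24.1]
wrist_force: [0.7, 0.4, -0.5]
opening: 0.0848
grasp_force: 0.0
```

Emit:
play_rows(
  steps=[
    [[0.027, -0.019, 0, 0], [0.027, -0.019, 0, 0], [0.027, -0.019, 0, 0], [0.027, -0.019, 0, 0], [0.027, -0.019, 0, 0]],
  ],
)

```text
time: 0.98
ee_pos: [0.3807, -0.2436, 0.3372]
tcp_rot: [-180.0, 0.0, 24.1]
wrist_force: [0.5, -0.5, -0.5]
opening: 0.0848
grasp_force: 0.0
```

Emit:
play_rows(
  steps=[
    [[0.027, -0.019, 0, 0], [0.027, -0.019, 0, 0], [0.027, -0.018, 0, 0], [0.027, -0.018, 0, 0], [0.022, -0.015, 0, 0.087]],
  ],
)

```text
time: 1.4
ee_pos: [0.4633, -0.1087, 0.3371]
tcp_rot: [-180.0, 0.0, 19.2]
wrist_force: [0.3, -0.1, 0.1]
opening: 0.0851
grasp_force: 0.0
```

Run:
```python
from h import *
c=cam("wrist");o=bot.get_obs(); print(o['time'],o['ee_pos'],o['tcp_rot'],o['q'],c['xyz'],c['attitude'])
cv2.imwrite("pics/w1.png",c['img']); np.save("w1.npy",c,allow_pickle=True)
```

```text
1.45 [ 0.4649794  -0.10625899  0.33648861] [-1.79899968e+02 -2.33373915e-02  1.86061939e+01] [-1.29306605e+01 -1.16373346e+00  1.57855057e+01  1.06981670e+02
  9.74644168e-02  1.48463098e+02] [ 0.53804022 -0.08372542  0.47914402] [ 1.62128924e+02 -6.89552743e-02 -7.08122122e+01]
```

View pics/w1.png

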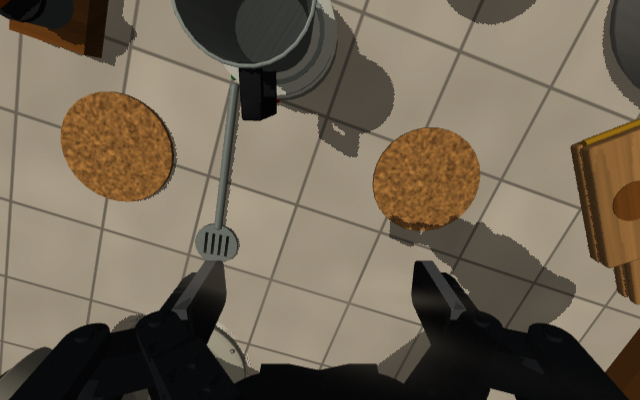

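The wrist picture shows the black handle top at (257,93), the right-hand mat at (427,178) with mat B at (118,147), and the jug rim arc from (175,5) to (317,5).

Run:
```python
from h import *
c=np.load("w1.npy",allow_pickle=True).item(); img=c['img']
hsv=cv2.cvtColor(img,cv2.COLOR_BGR2HSV)
m=cv2.inRange(hsv,(8,70,60),(24,220,255))
for n,(x0,x1,y0,y1) in dict(A=(355,495,110,240),B=(50,185,80,210)).items():
    mm=np.zeros_like(m); mm[y0:y1,x0:x1]=m[y0:y1,x0:x1]; mm=cv2.morphologyEx(mm,cv2.MORPH_CLOSE,np.ones((7,7)))
    ct=max(cv2.findContours(mm,0,1)[0],key=cv2.contourArea)[:,0]
    P=np.array([onz(c,*p,.008)[:2] for p in ct]); print(n,circfit(P,.08),circfit(P))
P=np.array([onz(c,*p,.23)[:2] for p in [(185,33),(205,54),(243,70),(280,60),(305,35),(316,10)]]); print("rim",circfit(P,.05),circfit(P))
d=(hsv[:,:,2]<45).astype(np.uint8); d[:, :230]=0; d[:,290:]=0; d[:60]=0; d[130:]=0
ct=max(cv2.findContours(d,0,1)[0],key=cv2.contourArea); print(cv2.boundingRect(ct))
for r in range(66,122,6): 
    x=np.where(d[r])[0]; print(r,x.min() if len(x) else 0,x.max() if len(x) else 0, [hsv[r,k,2] for k in range(238,282,3)])
```

```text
A (array([ 0.47620903, -0.2754412 ,  0.07      ]), np.float64(0.0007321949398438137)) (array([ 0.47623971, -0.27544657,  0.07957849]), np.float64(0.0006007612905039846))
B (array([0.37374504, 0.16674475, 0.07      ]), np.float64(0.0009299356423570069)) (array([0.37375266, 0.16678149, 0.07956153]), np.float64(0.0008140614748834196))
rim (array([ 0.5860321 , -0.01425753,  0.07      ]), np.float64(0.0003926055328019387)) (array([ 0.58558834, -0.01449163,  0.04962258]), np.float64(0.0003730210096831954))
(233, 60, 57, 70)
66 262 289 [np.uint8(103), np.uint8(102), np.uint8(107), np.uint8(106), np.uint8(103), np.uint8(105), np.uint8(99), np.uint8(70), np.uint8(39), np.uint8(28), np.uint8(28), np.uint8(30), np.uint8(29), np.uint8(30), np.uint8(29)]
72 239 276 [np.uint8(148), np.uint8(19), np.uint8(20), np.uint8(18), np.uint8(8), np.uint8(9), np.uint8(7), np.uint8(7), np.uint8(4), np.uint8(7), np.uint8(10), np.uint8(7), np.uint8(9), np.uint8(56), np.uint8(71)]
78 240 275 [np.uint8(161), np.uint8(21), np.uint8(22), np.uint8(21), np.uint8(21), np.uint8(20), np.uint8(20), np.uint8(20), np.uint8
[... 938 characters left out ...]
p.uint8(55), np.uint8(72)]
108 235 275 [np.uint8(80), np.uint8(71), np.uint8(18), np.uint8(18), np.uint8(18), np.uint8(17), np.uint8(17), np.uint8(14), np.uint8(3), np.uint8(4), np.uint8(4), np.uint8(3), np.uint8(2), np.uint8(162), np.uint8(163)]
114 235 273 [np.uint8(79), np.uint8(109), np.uint8(17), np.uint8(15), np.uint8(15), np.uint8(16), np.uint8(16), np.uint8(13), np.uint8(3), np.uint8(5), np.uint8(3), np.uint8(4), np.uint8(66), np.uint8(162), np.uint8(162)]
120 234 234 [np.uint8(137), np.uint8(155), np.uint8(90), np.uint8(91), np.uint8(92), np.uint8(56), np.uint8(56), np.uint8(57), np.uint8(139), np.uint8(162), np.uint8(162), np.uint8(162), np.uint8(162), np.uint8(162), np.uint8(162)]
```

Run:
```python
from h import *
c=np.load("w1.npy",allow_pickle=True).item(); V=cv2.cvtColor(c['img'],cv2.COLOR_BGR2HSV)[:,:,2].astype(int)
rows=[78,84,90,96,102,108,114]; P=[]
for r in rows:
    l=next(k for k in range(232,256) if V[r,k]<35 and V[r,k+1]<35 and V[r,k+2]<35)-.5
    e=next(k for k in range(250,275) if V[r,k]<8)-.5
    P.append(onz(c,(l+e)/2,r,.22)[:2]); print(r,l,e,np.linalg.norm(onz(c,l,r,.22)-onz(c,e,r,.22)).round(4))
P=np.array(P); x,y,x0,y0=cv2.fitLine(P.astype(np.float32),2,0,.001,.001).ravel(); d=np.array([x,y]); d*=np.sign(d[0])
j=np.array([.586,-.0143]); end=onz(c,251,118,.22)[:2]
print("yaw line",np.degrees(np.arctan2(d[1],d[0])),"end",end,"end->axis dist",np.linalg.norm(end-j),"yaw from end",np.degrees(np.arctan2(*(j-end)[::-1])))
print("lateral of axis",np.cross(d,j-[x0,y0])," handle pt", j-.078*(j-end)/np.linalg.norm(j-end), P.round(4).tolist())
```

```text
78 239.5 260.5 0.0157
84 239.5 260.5 0.0157
90 239.5 260.5 0.0158
96 239.5 260.5 0.0159
102 240.5 261.5 0.016
108 241.5 260.5 0.0145
114 241.5 260.5 0.0146
yaw line 17.67228 end [ 0.5056492  -0.04015455] end->axis dist 0.08440798826744393 yaw from end 17.836666613749824
lateral of axis 0.0004095864691232992  handle pt [ 0.51174918 -0.03819176] [[0.5334, -0.0317], [0.5293, -0.0328], [0.5252, -0.0339], [0.521, -0.0351], [0.5171, -0.037], [0.5128, -0.0382], [0.5085, -0.0394]]<stdin>:11: DeprecationWarning: Arrays of 2-dimensional vectors are deprecated. Use arrays of 3-dimensional vectors instead. (deprecated in NumPy 2.0)
```

Emit:
play_rows(
  steps=[
    [[0.022, -0.0167, 0, 0], [0.022, -0.0167, 0, 0], [0.0219, -0.0165, 0.01, 0.014], [0, 0, 0.02, 0], [0, 0, 0.01, 0]],
  ],
)

```text
time: 1.87
ee_pos: [0.509, -0.0407, 0.2949]
tcp_rot: [-179.9, 0.1, 18.4]
wrist_force: [-0.7, -0.3, -0.5]
opening: 0.085
grasp_force: 0.0
```

Emit:
play_rows(
  steps=[
    [[0, 0, 0, 0], [0, 0, 0, 0], [0, 0, 0, 0], [0, 0, 0, 0], [0, 0, 0, 0]],
  ],
)

```text
time: 2.28
ee_pos: [0.5086, -0.0422, 0.2982]
tcp_rot: [180.0, -0.1, 18.3]
wrist_force: [0.7, 0.0, 0.6]
opening: 0.0853
grasp_force: 0.0
```

Run:
```python
from h import *
o=bot.get_obs(); print(o['ee_pos'],o['tcp_rot'])
t=np.array([.5115,-.038,.186])-o['ee_pos']; print(R.from_euler('xyz',o['tcp_rot'],degrees=True).as_matrix().T@t)
```

```text
[ 0.50860013 -0.04224244  0.29817904] [ 1.79973218e+02 -7.12013891e-02  1.82916720e+01]
[ 0.00394544 -0.00317037  0.11218256]
```

Emit:
play_rows(
  steps=[
    [[0.004, -0.003, 0.02, 0.008], [0, 0, 0.025, 0], [0, 0, 0.025, 0], [0, 0, 0.025, 0], [0, 0, 0.017, 0]],
  ],
)

```text
time: 2.7
ee_pos: [0.5109, -0.038, 0.1835]
tcp_rot: [-180.0, 0.1, 17.8]
wrist_force: [-0.4, 0.2, -0.0]
opening: 0.0851
grasp_force: 0.0
```

Emit:
play_rows(
  steps=[
    [[0, 0, 0, 0], [0, 0, 0, 0], [0, 0, 0, 0], [0, 0, 0, 0], [0, 0, 0, 0]],
  ],
)

```text
time: 3.12
ee_pos: [0.512, -0.0379, 0.1868]
tcp_rot: [180.0, -0.1, 17.9]
wrist_force: [0.3, 0.4, 0.5]
opening: 0.0851
grasp_force: 0.0
```

Emit:
play_rows(
  steps=[
    [[0, 0, 0, 0], [0, 0, 0, 0], [0, 0, 0, 0], [0, 0, 0, 0], [0, 0, 0, 0]],
  ],
  gripper=0.0,
  squeeze=80,
)

```text
time: 3.53
ee_pos: [0.5113, -0.0378, 0.1853]
tcp_rot: [180.0, 0.0, 17.9]
wrist_force: [0.8, 0.6, 0.2]
opening: 0.0248
grasp_force: 0.0
```

Emit:
play_rows(
  steps=[
    [[0, 0, 0, 0], [0, 0, 0, 0], [0, 0, 0, 0], [0, 0, 0, 0], [0, 0, 0, 0]],
  ],
)

```text
time: 3.95
ee_pos: [0.5113, -0.0378, 0.1853]
tcp_rot: [-180.0, -0.0, 17.9]
wrist_force: [-0.5, 1.8, 0.5]
opening: 0.0151
grasp_force: 77.9
```

Emit:
play_rows(
  steps=[
    [[0, 0, -0.004, 0], [0, 0, -0.01, 0], [0, 0, -0.015, 0], [0, 0, -0.017, 0], [0, 0, -0.014, 0]],
  ],
  squeeze=110,
)

```text
time: 4.37
ee_pos: [0.5112, -0.0379, 0.2467]
tcp_rot: [180.0, 0.0, 17.9]
wrist_force: [0.3, -0.5, -3.0]
opening: 0.0146
grasp_force: 107.2
```

Emit:
play_rows(
  steps=[
    [[-0.004, 0.005, -0.002, 0], [-0.009, 0.0105, 0, 0], [-0.013, 0.015, 0, 0], [-0.015, 0.0175, 0, 0], [-0.015, 0.0175, 0, 0]],
  ],
)

```text
time: 4.78
ee_pos: [0.4774, -0.1184, 0.2467]
tcp_rot: [-180.0, 0.1, 17.9]
wrist_force: [0.6, 0.7, -2.5]
opening: 0.0149
grasp_force: 107.4
```

Emit:
play_rows(
  steps=[
    [[-0.016, 0.0185, 0, 0], [-0.016, 0.0185, 0, 0], [-0.016, 0.0185, 0, 0], [-0.016, 0.0185, 0, 0], [-0.016, 0.0185, 0, 0]],
  ],
)

```text
time: 5.2
ee_pos: [0.4293, -0.2313, 0.2468]
tcp_rot: [-180.0, 0.0, 17.9]
wrist_force: [0.8, 0.2, -2.9]
opening: 0.0142
grasp_force: 107.4
```

Emit:
play_rows(
  steps=[
    [[-0.015, 0.0175, 0, 0], [-0.014, 0.016, 0, 0], [-0.011, 0.013, 0, 0], [-0.006, 0.007, 0, 0], [-0.003, 0.0035, 0, 0]],
  ],
)

```text
time: 5.62
ee_pos: [0.4004, -0.3004, 0.2468]
tcp_rot: [-180.0, 0.0, 17.8]
wrist_force: [0.5, 1.2, -4.2]
opening: 0.0146
grasp_force: 107.4
```

Emit:
play_rows(
  steps=[
    [[0, 0, 0, 0], [0, 0, 0, 0], [0, 0, 0.01, 0], [0, 0, 0.02, 0], [0, 0, 0.02, 0]],
  ],
)

```text
time: 6.03
ee_pos: [0.4019, -0.2986, 0.1965]
tcp_rot: [179.9, -0.0, 17.9]
wrist_force: [0.4, -0.3, -3.9]
opening: 0.0143
grasp_force: 107.4
```

Run:
```python
from h import *
c=cam("scene");s=cam("side");o=bot.get_obs(); print(o)
a=cv2.resize(c['img'][110:260,230:400],None,fx=2.3,fy=2.3);b=cv2.resize(s['img'][110:260,250:420],None,fx=2.3,fy=2.3)
cv2.imwrite("pics/c2.png",np.hstack([a,b]))
```

```text
{'time': 6.1333, 'q': array([-3.66283295e+01, -2.32836505e+00, -1.54561177e+00,  9.10862747e+01,
        1.10471114e-03,  1.25437856e+02]), 'qd': array([-0.24528404, -0.57339124,  4.47355545,  3.1293601 ,  0.07891485,
       -0.10884895]), 'joint_efforts': array([-1.75595842e-01, -4.75391293e+01,  4.90347433e+01, -1.23532355e+00,
        1.61308190e-01,  1.37093719e-02]), 'ee_pos': array([ 0.40039548, -0.29766036,  0.19364325]), 'tcp_rot': array([-1.79752066e+02,  1.75087079e-01,  1.79341906e+01]), 'wrist_force': array([-1.24908318,  0.52315137, -4.3600193 ]), 'torque': array([-0.07748003,  0.18867648, -0.01806589]), 'grasp_force': 107.67320707440376, 'opening': 0.015003089457387464}
```

View pics/c2.png

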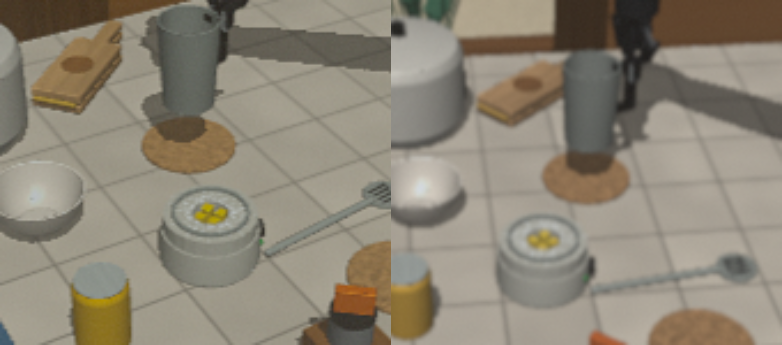

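The jug hangs upright over the far mat and the hub is now in view. Lowering it.

Emit:
play_rows(
  steps=[
    [[0, 0, 0.02, 0], [0, 0, 0.02, 0], [0, 0, 0.018, 0], [0, 0, 0.01, 0], [0, 0, 0.006, 0]],
  ],
)

```text
time: 6.55
ee_pos: [0.4012, -0.2987, 0.1226]
tcp_rot: [-180.0, 0.0, 17.9]
wrist_force: [-0.1, -1.2, -3.3]
opening: 0.0145
grasp_force: 107.7
```

Emit:
play_rows(
  steps=[
    [[0, 0, 0, 0], [0, 0, 0.002, 0], [0, 0, 0.002, 0], [0, 0, 0.002, 0], [0, 0, 0, 0]],
  ],
)

```text
time: 6.97
ee_pos: [0.4013, -0.2993, 0.1175]
tcp_rot: [180.0, -0.0, 17.9]
wrist_force: [-0.1, -0.1, -4.5]
opening: 0.0146
grasp_force: 107.7
```

Emit:
play_rows(
  steps=[
    [[0, 0, 0.0012, 0], [0, 0, 0.0012, 0], [0, 0, 0.0012, 0], [0, 0, 0.0005, 0], [0, 0, 0, 0]],
  ],
)

```text
time: 7.38
ee_pos: [0.4012, -0.2993, 0.1135]
tcp_rot: [180.0, -0.0, 17.9]
wrist_force: [-1.5, 0.3, 0.2]
opening: 0.0142
grasp_force: 108.6
```

Emit:
play_rows(
  steps=[
    [[0, 0, 0.0005, 0], [0, 0, 0, 0], [0, 0, 0, 0], [0, 0, 0, 0], [0, 0, 0, 0]],
  ],
)

```text
time: 7.8
ee_pos: [0.4013, -0.2994, 0.1134]
tcp_rot: [180.0, -0.0, 17.9]
wrist_force: [-3.7, 0.9, 5.0]
opening: 0.0144
grasp_force: 109.1
```

Emit:
play_rows(
  steps=[
    [[0, 0, 0, 0], [0, 0, 0, 0], [0, 0, 0, 0], [0, 0, 0, 0], [0, 0, 0, 0]],
  ],
  gripper=0.085,
  squeeze=60,
)

```text
time: 8.22
ee_pos: [0.4013, -0.2992, 0.1126]
tcp_rot: [-180.0, -0.0, 17.9]
wrist_force: [0.5, 0.5, -0.4]
opening: 0.0739
grasp_force: 0.0
```

Emit:
play_rows(
  steps=[
    [[0, 0, 0, 0], [0, 0, 0, 0], [0, 0, 0, 0], [0, 0, -0.003, 0], [0, 0, -0.01, 0]],
  ],
)

```text
time: 8.63
ee_pos: [0.4007, -0.2988, 0.1249]
tcp_rot: [-179.9, 0.1, 17.9]
wrist_force: [-0.1, -0.9, -0.0]
opening: 0.0848
grasp_force: 0.0
```

Emit:
play_rows(
  steps=[
    [[0, 0, -0.035, 0], [0, 0, -0.035, 0], [0, 0, -0.035, 0], [0, 0, -0.035, 0], [0, 0, -0.035, 0]],
  ],
)

```text
time: 9.05
ee_pos: [0.4009, -0.299, 0.3034]
tcp_rot: [179.9, -0.0, 17.9]
wrist_force: [0.1, 0.5, -0.0]
opening: 0.0855
grasp_force: 0.0
```

Emit:
play_rows(
  steps=[
    [[0.018, -0.026, 0, 0], [0.02, -0.0283, 0, 0], [0.02, -0.0283, 0, 0], [0.02, -0.0283, 0, 0], [0.02, -0.0283, 0, 0]],
  ],
)

```text
time: 9.47
ee_pos: [0.4519, -0.1352, 0.3018]
tcp_rot: [180.0, -0.1, 17.8]
wrist_force: [0.7, -0.1, -0.3]
opening: 0.085
grasp_force: 0.0
```

Emit:
play_rows(
  steps=[
    [[0.02, -0.0283, 0, 0], [0.02, -0.0283, 0, 0], [0.02, -0.0283, 0, 0], [0.02, -0.0283, 0, 0], [0.018, -0.026, 0, 0]],
  ],
)

```text
time: 9.88
ee_pos: [0.5025, 0.0279, 0.3017]
tcp_rot: [180.0, -0.1, 17.9]
wrist_force: [-0.3, -1.0, -0.5]
opening: 0.0851
grasp_force: 0.0
```

Emit:
play_rows(
  steps=[
    [[0, 0, 0, 0], [0, 0, 0, 0], [0, 0, 0, 0], [0, 0, 0, 0], [0, 0, 0, 0]],
  ],
)

```text
time: 10.3
ee_pos: [0.5022, 0.0248, 0.3011]
tcp_rot: [180.0, -0.0, 17.8]
wrist_force: [-0.3, 0.1, -0.2]
opening: 0.085
grasp_force: 0.0
```

Run:
```python
from h import *
c=cam("wrist");o=bot.get_obs(); print(o['time'],o['ee_pos'],o['tcp_rot'])
np.save("w2.npy",c,allow_pickle=True); cv2.imwrite("pics/w2.png",c['img'])
```

```text
10.35 [0.50221193 0.02486726 0.30105266] [ 1.79987960e+02 -2.79957512e-02  1.77727820e+01]
```

View pics/w2.png

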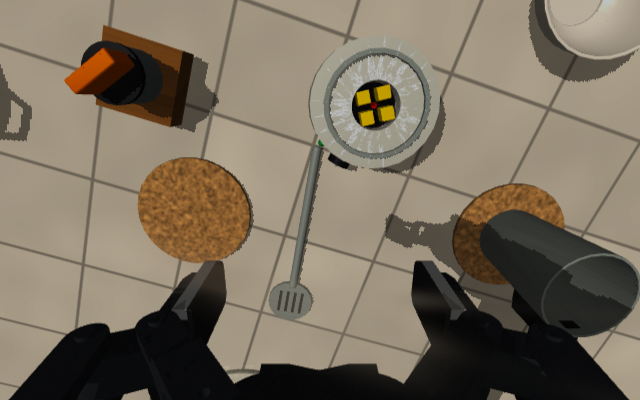

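Hub at (374,105) with its four yellow quadrants, orange bar top around (92,72), and the jug standing on the right-hand mat.

Run:
```python
from h import *
c=np.load("w2.npy",allow_pickle=True).item(); hsv=cv2.cvtColor(c['img'],cv2.COLOR_BGR2HSV)
m=cv2.inRange(hsv,(20,150,120),(35,255,255)); m[:, :340]=0;m[:,410:]=0;m[:70]=0;m[140:]=0
k,l,st,cen=cv2.connectedComponentsWithStats(m); cs=[cen[i] for i in range(1,k) if st[i,4]>60]; print(np.round(cs,1))
W=np.array([onz(c,*p,.079)[:2] for p in cs]); print("hub c",W.mean(0).round(4))
d=W-W.mean(0); print("r",np.hypot(*d.T).round(4),"ang mod90 (diag-45)",((np.degrees(np.arctan2(d[:,1],d[:,0]))-45)%90).round(1))
q=np.argwhere(m)[:,::-1]; Q=np.array([onz(c,*p,.079)[:2] for p in q]); print(cv2.minAreaRect((Q*1000).astype(np.float32)))
# red pin
r=cv2.inRange(hsv,(0,150,60),(8,255,255))|cv2.inRange(hsv,(172,150,60),(180,255,255)); r[:, :360]=0;r[:,390:]=0;r[:90]=0;r[120:]=0
p=np.argwhere(r).mean(0)[::-1]; print("pin",p,onz(c,*p,.065).round(4))
o=cv2.inRange(hsv,(3,150,60),(14,255,255)); o[:,140:]=0;o[115:]=0
print(np.bincount(hsv[:,:,2][o>0]//10))
for t in (0,):
    sel=(o>0)
    for lo,hi in ((0,130),(130,190),(190,256)):
        mm=(sel&(hsv[:,:,2]>=lo)&(hsv[:,:,2]<hi)).astype(np.uint8); print(lo,hi,mm.sum(),np.argwhere(mm).mean(0)[::-1] if mm.any() else 0, cv2.minAreaRect(np.argwhere(mm)[:,::-1].astype(np.int32)) if mm.any() else 0)
cv2.imwrite("pics/w2c.png",np.hstack([cv2.resize(c['img'][25:125,50:170],None,fx=3.3,fy=3.3),cv2.resize(c['img'][55:155,315:435],None,fx=3.3,fy=3.3)]))
```

```text
[[383.6  91.8]
 [363.1  97. ]
 [387.1 112.9]
 [367.  117.8]]
hub c [ 0.5875 -0.0135]
r [0.0158 0.0156 0.0157 0.0157] ang mod90 (diag-45) [31.3 31.3 31.  31. ]
((587.367919921875, -13.71347427368164), (36.171592712402344, 36.002105712890625), 30.835325241088867)
pin [373.42857143 104.94285714] [ 0.5873 -0.0139  0.065 ]
[  0   0   0   0   0   0  31  47  59 170 565  30  16  23  18  25  43 130
 466 197]
0 130 918 [117.17320261  65.18191721] ((113.72348022460938, 69.39323425292969), (65.9527359008789, 82.15867614746094), 10.491477012634277)
130 190 705 [86.08368794 73.48510638] ((88.59652709960938, 70.28465270996094), (17.94173812866211, 51.0811882019043), 50.710594177246094)
190 256 197 [97.91370558 58.73096447] ((95.8040542602539, 61.92567443847656), (13.368478775024414, 25.574480056762695), 54.462318420410156)
```

View pics/w2c.png

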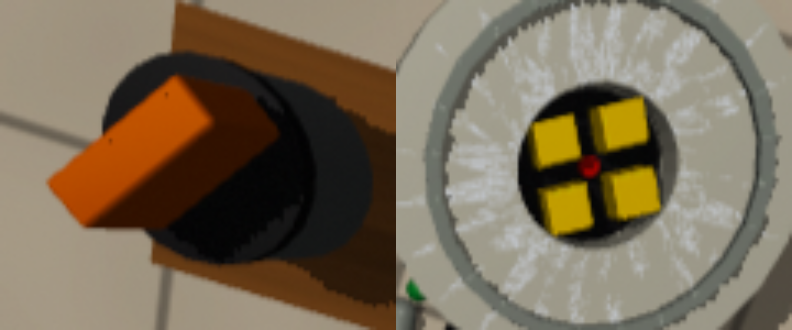

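Run:
```python
from h import *
c=np.load("w2.npy",allow_pickle=True).item()
P=np.array([onz(c,50+x/3.3-.35,25+y/3.3-.35,.122)[:2] for x,y in [(178,75),(212,120),(88,227),(48,183)]])
print(P.round(4),P.mean(0)); d=P[0]-P[3]; e=P[1]-P[2]; print(np.linalg.norm(d),np.linalg.norm(e),np.linalg.norm(P[0]-P[1]),np.degrees(np.arctan2(*d[::-1])),np.degrees(np.arctan2(*e[::-1])))
```

```text
[[0.5585 0.2442]
 [0.5498 0.234 ]
 [0.5108 0.264 ]
 [0.5194 0.2757]] [0.53462081 0.2544708 ]
0.05025082643943149 0.049267396165450845 0.013347804734508549 -38.924862465917656 -37.61002528187486
```

Emit:
play_rows(
  steps=[
    [[0.0126, -0.026, 0, 0], [0.0127, -0.0261, 0, 0], [0.0127, -0.0261, 0, 0], [0.0127, -0.0261, 0, 0], [0.0127, -0.0261, 0, 0]],
  ],
)

```text
time: 10.77
ee_pos: [0.523, 0.1692, 0.3009]
tcp_rot: [-180.0, -0.0, 17.9]
wrist_force: [0.8, -0.1, -0.2]
opening: 0.0849
grasp_force: 0.0
```

Emit:
play_rows(
  steps=[
    [[0.0126, -0.0261, 0, 0], [0.0126, -0.0261, 0, 0], [0.0126, -0.026, 0, 0], [0, 0, 0.01, -0.09], [0, 0, 0.01, -0.12]],
  ],
)

```text
time: 11.18
ee_pos: [0.5461, 0.2214, 0.2812]
tcp_rot: [-178.4, -0.3, 33.5]
wrist_force: [0.0, 0.5, 0.7]
opening: 0.0853
grasp_force: 0.0
```

Emit:
play_rows(
  steps=[
    [[0, 0, 0.01, -0.12], [0, 0, 0.01, -0.12], [0, 0, 0, -0.12], [0, 0, 0, -0.12], [0, 0, 0, -0.12]],
  ],
)

```text
time: 11.6
ee_pos: [0.5453, 0.2208, 0.2614]
tcp_rot: [-178.9, -1.1, 68.0]
wrist_force: [0.1, 0.1, -0.2]
opening: 0.0853
grasp_force: 0.0
```

Emit:
play_rows(
  steps=[
    [[0, 0, 0, -0.12], [0, 0, 0, -0.12], [0, 0, 0, -0.12], [0, 0, 0, -0.12], [0, 0, 0, -0.12]],
  ],
)

```text
time: 12.02
ee_pos: [0.5454, 0.2209, 0.2616]
tcp_rot: [-179.7, -1.6, 102.4]
wrist_force: [-0.7, -0.2, -1.2]
opening: 0.085
grasp_force: 0.0
```

Emit:
play_rows(
  steps=[
    [[0, 0, 0, -0.12], [0, 0, 0, -0.12], [0, 0, 0, -0.12], [0, 0, 0, -0.12], [0, 0, 0, -0.12]],
  ],
)

```text
time: 12.43
ee_pos: [0.5454, 0.2209, 0.2616]
tcp_rot: [179.3, -1.4, 136.7]
wrist_force: [0.5, 0.6, -0.6]
opening: 0.0853
grasp_force: 0.0
```

Emit:
play_rows(
  steps=[
    [[0, 0, 0, -0.12], [0, 0, 0, -0.03], [0, 0, 0, 0], [0, 0, 0, 0], [0, 0, 0, 0]],
  ],
)

```text
time: 12.85
ee_pos: [0.5453, 0.2213, 0.2616]
tcp_rot: [179.1, -1.3, 145.0]
wrist_force: [0.1, -0.1, -0.4]
opening: 0.0849
grasp_force: 0.0
```

Run:
```python
from h import *
c=cam("wrist");o=bot.get_obs(); print(o['time'],o['ee_pos'],o['tcp_rot'],o['q'])
np.save("w3.npy",c,allow_pickle=True); cv2.imwrite("pics/w3.png",c['img'])
s=np.load("scene0.npy",allow_pickle=True).item(); d=np.load("side0.npy",allow_pickle=True).item()
print("sugar",onz(s,328,279,.1),onz(d,275,280,.1)); print(proj(c,[.5346,.2545,.122]))
hsv=cv2.cvtColor(c['img'],cv2.COLOR_BGR2HSV); m=cv2.inRange(hsv,(3,170,60),(14,255,255)); x=np.argwhere(m); print(x.min(0),x.max(0))
```

```text
12.9 [0.54529904 0.22145621 0.26151723] [179.12406935  -1.33622977 144.97745774] [21.32942754 11.29266197 20.51050591 99.22893938  1.59765525 56.36202981]
sugar [0.74989461 0.30360878 0.1       ] [0.74513351 0.30366064 0.1       ]
[340.77191051 159.27221391]
[16  4] [314 510]
```

View pics/w3.png

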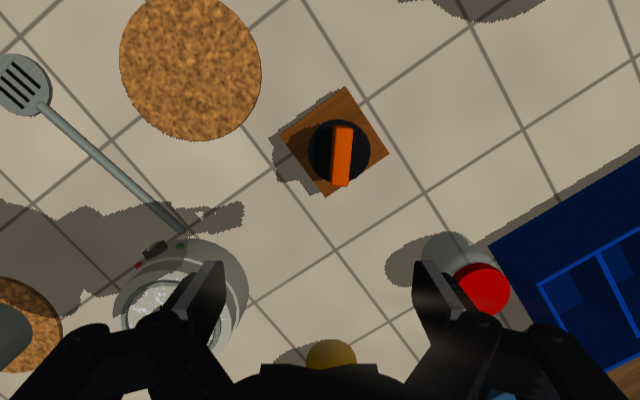

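The view shows the bar at (341,157), upright in the picture. But q6 hit its 180° limit during that move, which left a 1.6° tool tilt. I'll turn on to the opposite limit, which gives the mirrored effect and the same grasp half a turn on, and undo it there.

Emit:
play_rows(
  steps=[
    [[0, 0, 0, -0.125], [0, 0, 0, -0.125], [0, 0, 0, -0.125], [0, 0, 0, -0.125], [0, 0, 0, -0.125]],
  ],
)

```text
time: 13.32
ee_pos: [0.5452, 0.2217, 0.2615]
tcp_rot: [178.5, -0.6, -178.8]
wrist_force: [0.2, 0.2, 0.6]
opening: 0.0847
grasp_force: 0.0
```

Emit:
play_rows(
  steps=[
    [[0, 0, 0, -0.125], [0, 0, 0, -0.125], [0, 0, 0, -0.125], [0, 0, 0, -0.125], [0, 0, 0, -0.125]],
  ],
)

```text
time: 13.73
ee_pos: [0.5452, 0.2217, 0.2615]
tcp_rot: [178.5, 0.4, -143.0]
wrist_force: [0.2, -0.1, -0.3]
opening: 0.0854
grasp_force: 0.0
```

Emit:
play_rows(
  steps=[
    [[0, 0, 0, -0.125], [0, 0, 0, -0.125], [0, 0, 0, -0.125], [0, 0, 0, -0.125], [0, 0, 0, -0.125]],
  ],
)

```text
time: 14.15
ee_pos: [0.5452, 0.2217, 0.2615]
tcp_rot: [179.0, 1.2, -107.2]
wrist_force: [0.3, 0.9, -0.2]
opening: 0.085
grasp_force: 0.0
```

Emit:
play_rows(
  steps=[
    [[0, 0, 0, -0.125], [0, 0, 0, -0.125], [0, 0, 0, -0.125], [0, 0, 0, -0.125], [0, 0, 0, -0.125]],
  ],
)

```text
time: 14.57
ee_pos: [0.5453, 0.2217, 0.2615]
tcp_rot: [179.9, 1.6, -71.4]
wrist_force: [0.6, 0.7, -0.0]
opening: 0.085
grasp_force: 0.0
```

Emit:
play_rows(
  steps=[
    [[0, 0, 0, -0.125], [0, 0, 0, -0.125], [0, 0, 0, -0.125], [0, 0, 0, -0.125], [0, 0, 0, -0.125]],
  ],
)

```text
time: 14.98
ee_pos: [0.5452, 0.2217, 0.2615]
tcp_rot: [-179.1, 1.3, -35.6]
wrist_force: [-0.8, -0.3, -0.0]
opening: 0.085
grasp_force: 0.0
```

Emit:
play_rows(
  steps=[
    [[0, 0, 0, -0.125], [0, 0, 0, -0.125], [0, 0, 0, -0.125], [0, 0, 0, -0.125], [0, 0, 0, -0.125]],
  ],
)

```text
time: 15.4
ee_pos: [0.5452, 0.2217, 0.2615]
tcp_rot: [-178.5, 0.6, 0.2]
wrist_force: [0.5, 0.1, -0.5]
opening: 0.0848
grasp_force: 0.0
```

Emit:
play_rows(
  steps=[
    [[0, 0, 0, -0.12], [0, 0, 0, -0.12], [0, 0, 0, -0.12], [0, 0, 0, 0], [0, 0, 0, 0]],
  ],
)

```text
time: 15.82
ee_pos: [0.5452, 0.2217, 0.2615]
tcp_rot: [-178.4, 0.0, 20.4]
wrist_force: [-1.1, -0.4, -0.5]
opening: 0.0851
grasp_force: 0.0
```

Run:
```python
from h import *
o=bot.get_obs(); print(o['time'],o['ee_pos'],o['tcp_rot'],o['q'])
print(R.from_euler('xyz',o['tcp_rot'],degrees=True).as_matrix()[:,2])
```

```text
15.8167 [0.54524866 0.22170696 0.26148513] [-1.78406006e+02  3.77034290e-02  2.03658500e+01] [  21.35552237   11.29755183   20.51260889   99.22521601    1.59440721
 -179.00994451]
[-0.01029731  0.02584909 -0.99961282]
```

Emit:
play_rows(
  steps=[
    [[0, 0.026, 0, 0], [0, 0.026, 0, 0], [0, 0, 0, 0], [0, 0, 0, 0], [0, 0, 0, 0]],
  ],
)

```text
time: 16.23
ee_pos: [0.5565, 0.1921, 0.2602]
tcp_rot: [-179.3, 0.0, 18.6]
wrist_force: [-0.8, 0.0, 0.5]
opening: 0.0852
grasp_force: 0.0
```

Run:
```python
from h import *
o=bot.get_obs(); print(o['time'],o['ee_pos'],o['tcp_rot'],o['q'])
print(R.from_euler('xyz',o['tcp_rot'],degrees=True).as_matrix()[:,2])
```

```text
16.2333 [0.55651108 0.19208769 0.26020655] [-1.79256886e+02  4.18049959e-02  1.85631489e+01] [  18.68306924   11.31482998   20.39781055   99.12323006    0.74320014
 -179.8800696 ]
[-0.00482043  0.01206241 -0.99991563]
```

Emit:
play_rows(
  steps=[
    [[0, 0.022, 0, 0], [0, 0.014, 0, 0], [0, 0, 0, 0], [0, 0, 0, 0], [0, 0, 0, 0]],
  ],
)

```text
time: 16.65
ee_pos: [0.5629, 0.1736, 0.2599]
tcp_rot: [-180.0, 0.0, 17.1]
wrist_force: [0.1, 0.1, 0.5]
opening: 0.0856
grasp_force: 0.0
```

Run:
```python
from h import *
o=bot.get_obs(); print(o['time'],o['ee_pos'],o['tcp_rot'],o['q'])
print(R.from_euler('xyz',o['tcp_rot'],degrees=True).as_matrix()[:,2])
c=np.load("w3.npy",allow_pickle=True).item(); hsv=cv2.cvtColor(c['img'],cv2.COLOR_BGR2HSV)
V=hsv[:,:,2]; o=cv2.inRange(hsv,(3,150,60),(14,255,255)); m=np.zeros_like(o); m[118:192,322:360]=o[118:192,322:360]
for r in range(122,190,8): x=np.where(m[r])[0]; print(r,x.min() if len(x) else 0,x.max() if len(x) else 0,V[r,326:358:2])
x=np.where(m.any(1))[0]; print(x.min(),x.max())
```

```text
16.65 [0.56285019 0.17355947 0.25986401] [-1.79970648e+02  4.55791887e-02  1.70599454e+01] [ 1.71233484e+01  1.13512947e+01  2.04041827e+01  9.90984347e+01
  2.94021847e-02 -1.79936597e+02]
[-9.10793198e-04  2.56364078e-04 -9.99999552e-01]
122 352 359 [20 16 16 17 17 17 15 18 18 18 18 18 23 62 95 96]
130 335 353 [  7   7   8  19  54 133 178 179 180 180 181 182 181 170  17  18]
138 335 352 [  8   6   7  39  59 158 179 180 181 182 184 185 185 162  18  16]
146 334 351 [  7   6   8  51 101 179 178 180 181 183 183 185 183  24  16  17]
154 333 350 [  7   7  13  53 131 178 179 180 181 182 183 184 167  15  15  16]
162 333 350 [  7   6  37  58 157 177 179 181 182 182 182 183  99  15  17  15]
170 332 349 [  6   8  51  88 178 178 179 179 181 182 182 173  14  14  14  15]
178 331 348 [  5   8  53 130 176 178 179 179 181 182 182 168  13  14  70 147]
186 322 342 [101 100  99  99  98 102 105 113 128 136 124 167 167 167 165 166]
118 191
```

Tilt is gone. Now the bar from w3.

Run:
```python
from h import *
c=np.load("w3.npy",allow_pickle=True).item(); hsv=cv2.cvtColor(c['img'],cv2.COLOR_BGR2HSV)
o=cv2.inRange(hsv,(3,215,130),(14,255,255)); m=np.zeros_like(o); m[115:195,322:362]=o[115:195,322:362]
k,l,st,cen=cv2.connectedComponentsWithStats(m); i=1+st[1:,4].argmax(); print(st[i],cen[i])
q=np.argwhere(l==i)[:,::-1]; Q=np.array([onz(c,*p,.122)[:2] for p in q])*1000; r=cv2.minAreaRect(Q.astype(np.float32)); print(r,Q.mean(0))
mu=Q-Q.mean(0); w,v=np.linalg.eigh(mu.T@mu); a=np.degrees(np.arctan2(v[1,1],v[0,1])); print("angle",a)
ob=bot.get_obs(); t=np.array([Q.mean(0)[0]/1e3,Q.mean(0)[1]/1e3,.25])-ob['ee_pos']; print(R.from_euler('xyz',ob['tcp_rot'],degrees=True).as_matrix().T@t, t)
```

```text
[332 128  21  58 955] [342.00837696 156.25549738]
((533.637939453125, 256.3731689453125), (14.514801979064941, 50.57992935180664), 51.12825393676758) [533.19267261 256.73321032]
angle 141.0223794453534
[-0.00394383 -0.08820958  0.00991234] [-0.02965751  0.08317374 -0.00986401]
```

Emit:
play_rows(
  steps=[
    [[0, 0, 0, 0.12], [0, 0, 0, 0.12], [0, 0, 0, 0.12], [0, 0, 0, 0.12], [0, 0, 0, 0.12]],
  ],
)

```text
time: 17.07
ee_pos: [0.5628, 0.1739, 0.2598]
tcp_rot: [180.0, 0.1, -17.6]
wrist_force: [0.6, 0.7, 0.2]
opening: 0.0848
grasp_force: 0.0
```

Emit:
play_rows(
  steps=[
    [[0, 0, 0, 0.12], [0, 0, 0, 0.12], [0, 0, 0, 0.12], [0, 0, 0, 0.017], [-0.012, -0.007, 0, 0]],
  ],
)

```text
time: 17.48
ee_pos: [0.5583, 0.1856, 0.2598]
tcp_rot: [180.0, 0.0, -38.9]
wrist_force: [0.1, 0.1, -0.9]
opening: 0.0849
grasp_force: 0.0
```

Emit:
play_rows(
  steps=[
    [[-0.024, -0.015, 0, 0], [-0.024, -0.015, 0, 0], [-0.015, -0.009, 0, 0], [0, 0, 0, 0], [0, 0, 0, 0]],
  ],
)

```text
time: 17.9
ee_pos: [0.5327, 0.2578, 0.2598]
tcp_rot: [180.0, 0.0, -38.6]
wrist_force: [0.1, 0.1, -0.2]
opening: 0.0851
grasp_force: 0.0
```

```bash
cat > bar.py <<'E'
from h import *
c=cam("wrist"); hsv=cv2.cvtColor(c['img'],cv2.COLOR_BGR2HSV); cv2.imwrite("pics/bar.png",c['img'])
o=cv2.inRange(hsv,(3,200,110),(14,255,255)); o[260:]=0
k,l,st,cen=cv2.connectedComponentsWithStats(o); u=proj(c,[.5334,.2565,.122]); print("exp",u)
i=min([j for j in range(1,k) if st[j,4]>300],key=lambda j:np.hypot(*(cen[j]-u))); print(st[i],cen[i])
q=np.argwhere(l==i)[:,::-1]; print(np.bincount(hsv[:,:,2][l==i]//10)[10:])
Q=np.array([onz(c,*p,.122)[:2] for p in q])*1000; print(cv2.minAreaRect(Q.astype(np.float32)),Q.mean(0))
mu=Q-Q.mean(0); w,v=np.linalg.eigh(mu.T@mu); print("angle",np.degrees(np.arctan2(v[1,1],v[0,1])))
ob=bot.get_obs(); print(ob['time'],ob['ee_pos'],ob['tcp_rot'],ob['q'])
E
python3 bar.py
```

```text
exp [318.36457426 188.30100912]
[310 159  17  56 940] [317.98085106 186.26808511]
[  0  36  21  19  48  52 324 403  37]
((534.371826171875, 256.13983154296875), (14.60938835144043, 50.761131286621094), 51.32129669189453) [534.90116972 255.7369704 ]
angle 141.18649570292334
17.95 [0.53309514 0.25697155 0.25983558] [ 1.79964608e+02  3.77655868e-02 -3.87117288e+01] [ 2.57267313e+01  1.17618894e+01  2.08797760e+01  9.91661093e+01
  1.87983571e-02 -1.15561560e+02]
```

Emit:
play_rows(
  steps=[
    [[0.001, 0, 0.03, 0], [0, 0, 0.035, 0], [0, 0, 0.035, 0], [0, 0, 0.03, 0], [0, 0, 0.02, 0]],
  ],
)

```text
time: 18.37
ee_pos: [0.5332, 0.2544, 0.1064]
tcp_rot: [179.8, 0.1, -38.9]
wrist_force: [0.5, -0.4, -0.1]
opening: 0.0852
grasp_force: 0.0
```

Emit:
play_rows(
  steps=[
    [[0, 0, 0.01, 0], [0, 0, 0.007, 0], [0, 0, 0, 0], [0, 0, 0, 0], [0, 0, 0, 0]],
  ],
)

```text
time: 18.78
ee_pos: [0.5348, 0.2561, 0.0946]
tcp_rot: [-179.9, -0.0, -38.9]
wrist_force: [0.2, -0.6, 0.6]
opening: 0.0852
grasp_force: 0.0
```

Emit:
play_rows(
  steps=[
    [[0, 0, 0, 0], [0, 0, 0, 0], [0, 0, 0, 0], [0, 0, 0, 0], [0, 0, 0, 0]],
  ],
  gripper=0.0,
  squeeze=80,
)

```text
time: 19.2
ee_pos: [0.5341, 0.2559, 0.093]
tcp_rot: [180.0, 0.0, -38.9]
wrist_force: [-0.1, 0.5, -0.4]
opening: 0.0253
grasp_force: 0.0
```

Emit:
play_rows(
  steps=[
    [[0, 0, 0, 0], [0, 0, 0, 0], [0, 0, 0, 0], [0, 0, 0, 0], [0, 0, 0, 0]],
  ],
)

```text
time: 19.62
ee_pos: [0.5341, 0.2559, 0.093]
tcp_rot: [180.0, 0.0, -38.9]
wrist_force: [0.4, -0.5, 2.6]
opening: 0.0148
grasp_force: 78.1
```

Emit:
play_rows(
  steps=[
    [[0, 0, 0, 0], [0, 0, 0, 0], [0, 0, 0, 0], [0, 0, 0, 0], [0, 0, 0, 0]],
  ],
  squeeze=115,
)

```text
time: 20.03
ee_pos: [0.5341, 0.2559, 0.0931]
tcp_rot: [180.0, 0.0, -38.9]
wrist_force: [-0.2, -0.1, 3.9]
opening: 0.0146
grasp_force: 112.3
```

Emit:
play_rows(
  steps=[
    [[0, 0, -0.008, 0], [0, 0, -0.018, 0], [0, 0, -0.026, 0], [0, 0, -0.028, 0], [0, 0, -0.025, 0]],
  ],
)

```text
time: 20.45
ee_pos: [0.5337, 0.2556, 0.199]
tcp_rot: [179.9, 0.1, -38.9]
wrist_force: [1.0, 0.5, -2.0]
opening: 0.0144
grasp_force: 112.4
```

Emit:
play_rows(
  steps=[
    [[0.006, 0.005, -0.012, 0], [0.012, 0.01, 0, 0], [0.018, 0.015, 0, 0], [0.018, 0.015, 0, 0], [0.018, 0.015, 0, 0]],
  ],
)

```text
time: 20.87
ee_pos: [0.5523, 0.1625, 0.2088]
tcp_rot: [179.9, 0.1, -38.9]
wrist_force: [0.7, 0.8, -1.9]
opening: 0.0145
grasp_force: 112.8
```

Emit:
play_rows(
  steps=[
    [[0.02, 0.017, 0, 0], [0.02, 0.017, 0, 0], [0.02, 0.017, 0, 0], [0.02, 0.017, 0, 0], [0.018, 0.015, 0, 0]],
  ],
)

```text
time: 21.28
ee_pos: [0.5763, 0.0356, 0.2088]
tcp_rot: [179.9, 0.1, -38.9]
wrist_force: [-0.3, -0.1, -2.2]
opening: 0.0141
grasp_force: 112.7
```

Emit:
play_rows(
  steps=[
    [[0.018, 0.015, 0, 0], [0.015, 0.012, 0, 0], [0.0077, 0.0064, 0, 0], [0, 0, 0, 0.12], [0, 0, 0, 0.12]],
  ],
)

```text
time: 21.7
ee_pos: [0.587, -0.0146, 0.2089]
tcp_rot: [179.9, 0.1, -53.0]
wrist_force: [-0.5, 1.6, -2.5]
opening: 0.0142
grasp_force: 112.6
```

Emit:
play_rows(
  steps=[
    [[0, 0, 0, 0.111], [0, 0, 0, 0], [0, 0, 0, 0], [0, 0, 0, 0], [0, 0, 0, 0]],
  ],
)

```text
time: 22.12
ee_pos: [0.5872, -0.0136, 0.2096]
tcp_rot: [179.9, 0.0, -58.9]
wrist_force: [-0.5, -0.7, -2.9]
opening: 0.0141
grasp_force: 112.6
```

Run:
```python
from h import *
o=bot.get_obs(); print(o['time'],o['ee_pos'],o['tcp_rot'],o['q'][5],o['wrist_force'])
t=np.array([.5873,-.0137,.2])-o['ee_pos']; print(R.from_euler('xyz',o['tcp_rot'],degrees=True).as_matrix().T@t)
c=cam("scene");s=cam("side");w=cam("wrist")
for n,k in (("scene",c),("side",s),("wrist",w)): np.save(n+"4.npy",k,allow_pickle=True)
a=cv2.resize(c['img'][120:240,270:380],(400,436));b=cv2.resize(s['img'][140:260,260:370],(400,436))
cv2.imwrite("pics/c4.png",np.hstack([a,b]))
```

```text
22.1167 [ 0.58720832 -0.01360112  0.20962917] [ 1.79944068e+02  3.92462138e-02 -5.88510320e+01] -122.47734766605332 [-0.4830368  -0.71357178 -2.88297431]
[ 1.38648070e-04 -3.67148296e-05  9.62905079e-03]
```

View pics/c4.png

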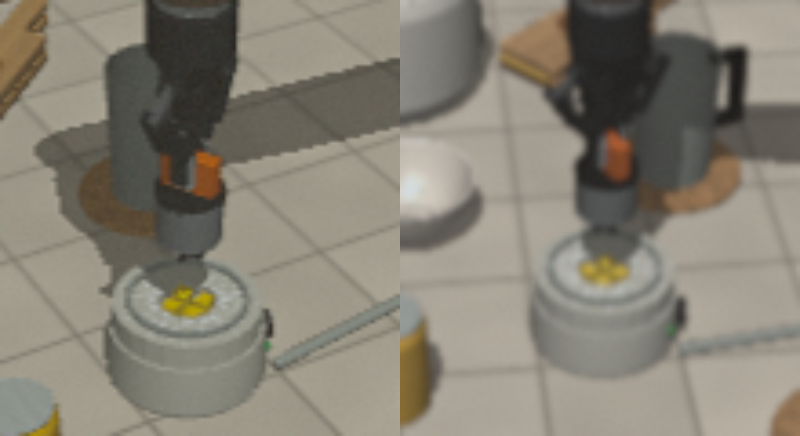

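The cup hangs upright over the hub and the jug stands on the mat. Descending to just above the slots, then slowly in.

Emit:
play_rows(
  steps=[
    [[0, 0, 0.01, 0], [0, 0, 0.015, 0], [0, 0, 0.012, 0], [0, 0, 0.008, 0], [0, 0, 0.004, 0]],
  ],
)

```text
time: 22.68
ee_pos: [0.5866, -0.0137, 0.1589]
tcp_rot: [179.9, 0.1, -59.0]
wrist_force: [0.4, -0.5, -2.3]
opening: 0.0144
grasp_force: 112.7
```

Emit:
play_rows(
  steps=[
    [[0, 0, 0, 0], [0, 0, 0.0015, 0], [0, 0, 0.0015, 0], [0, 0, 0.0015, 0], [0, 0, 0, 0]],
  ],
)

```text
time: 23.1
ee_pos: [0.5873, -0.0138, 0.1564]
tcp_rot: [180.0, 0.0, -59.0]
wrist_force: [0.1, -0.3, -2.3]
opening: 0.0145
grasp_force: 112.7
```

Emit:
play_rows(
  steps=[
    [[0, 0, 0.0015, 0], [0, 0, 0.0015, 0], [0, 0, 0.0015, 0], [0, 0, 0, 0], [0, 0, 0, 0]],
  ],
)

```text
time: 23.52
ee_pos: [0.5872, -0.0137, 0.1517]
tcp_rot: [179.9, 0.0, -59.0]
wrist_force: [-0.3, -0.2, -2.3]
opening: 0.0142
grasp_force: 112.7
```

Emit:
play_rows(
  steps=[
    [[0, 0, 0.0015, 0], [0, 0, 0.0015, 0], [0, 0, 0.0015, 0], [0, 0, 0.0015, 0], [0, 0, 0, 0]],
  ],
)

```text
time: 23.93
ee_pos: [0.5871, -0.0137, 0.1453]
tcp_rot: [179.9, 0.0, -59.0]
wrist_force: [-0.3, -0.1, -3.4]
opening: 0.0139
grasp_force: 112.7
```

Emit:
play_rows(
  steps=[
    [[0, 0, 0.0015, 0], [0, 0, 0.0015, 0], [0, 0, 0.0015, 0], [0, 0, 0.0015, 0], [0, 0, 0, 0]],
  ],
)

```text
time: 24.35
ee_pos: [0.5874, -0.0138, 0.1401]
tcp_rot: [180.0, 0.0, -59.0]
wrist_force: [-1.3, 0.2, 4.2]
opening: 0.0144
grasp_force: 113.6
```

Emit:
play_rows(
  steps=[
    [[0, 0, 0.001, 0], [0, 0, 0.0005, 0], [0, 0, 0.0005, 0], [0, 0, 0, 0], [0, 0, 0, 0]],
  ],
)

```text
time: 24.77
ee_pos: [0.5874, -0.0137, 0.1381]
tcp_rot: [180.0, 0.0, -59.0]
wrist_force: [-0.8, 0.1, 5.3]
opening: 0.0141
grasp_force: 114.0
```

Emit:
play_rows(
  steps=[
    [[0, 0, 0.0005, 0], [0, 0, 0.0005, 0], [0, 0, 0, 0], [0, 0, 0, 0], [0, 0, 0, 0]],
  ],
)

```text
time: 25.18
ee_pos: [0.5875, -0.0137, 0.138]
tcp_rot: [-180.0, -0.0, -59.0]
wrist_force: [-1.6, -0.2, 11.4]
opening: 0.0144
grasp_force: 114.9
```

Emit:
play_rows(
  steps=[
    [[0, 0, 0.0005, 0], [0, 0, 0, 0], [0, 0, 0, 0], [0, 0, 0, 0], [0, 0, 0, 0]],
  ],
)

```text
time: 25.6
ee_pos: [0.5876, -0.0137, 0.138]
tcp_rot: [-179.9, -0.0, -59.0]
wrist_force: [-2.2, 0.6, 13.3]
opening: 0.0144
grasp_force: 115.3
```

Emit:
play_rows(
  steps=[
    [[0, 0, 0.0007, 0], [0, 0, 0.0007, 0], [0, 0, 0, 0], [0, 0, 0, 0], [0, 0, 0, 0]],
  ],
)

```text
time: 26.02
ee_pos: [0.5877, -0.0137, 0.138]
tcp_rot: [-179.9, -0.1, -59.0]
wrist_force: [-6.1, 0.6, 21.9]
opening: 0.0141
grasp_force: 116.5
```

Emit:
play_rows(
  steps=[
    [[0, 0, 0, 0], [0, 0, 0, 0], [0, 0, 0, 0], [0, 0, 0, 0], [0, 0, 0, 0]],
  ],
)

```text
time: 26.43
ee_pos: [0.5877, -0.0137, 0.138]
tcp_rot: [-179.9, -0.1, -59.0]
wrist_force: [-5.5, 0.2, 22.6]
opening: 0.0143
grasp_force: 116.5
```

Run:
```python
from h import *
o=bot.get_obs(); print(o['time'],o['ee_pos'],o['wrist_force'],o['torque'])
c=cam("scene");s=cam("side")
a=cv2.resize(c['img'][110:250,250:400],(400,373));b=cv2.resize(s['img'][130:270,250:400],(400,373))
cv2.imwrite("pics/c5.png",np.hstack([a,b]))
```

```text
26.4333 [ 0.58769724 -0.01369804  0.13801864] [-5.5234206   0.19301762 22.62556282] [0.00394201 1.68523348 0.00895413]
```

View pics/c5.png

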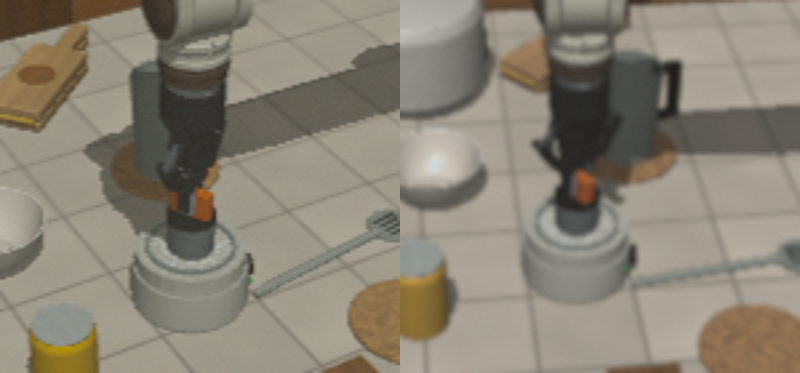

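The cup is seated flush, still gripped and pressed with about 22 N (net of its weight). The jug stands upright on the mat and the bystanders in view haven't moved.

```bash
python3 -c "
from workcell import bot
print(bot.job_done())"
```

```text
the job is handed in; nothing more can be done
None
```

The job is handed in at about 26.5 s: the jug stands upright on the far-right cork mat, and the cup is meshed in the hub, flush on the base, still gripped and pressed down with about 22 N; the judge returned no verdict.

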